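# Clamp the scraper in the lever vice and hold it

## Robot

A 6-joint arm with a two-finger parallel gripper is mounted at the origin on a cart in front of the work surface, level with it; the furniture and walls round the work are solid. World frame = base frame: x ahead of the robot, y to its left, z up, the work surface at z = 0. Lengths are in m, angles in rad, forces in N, time in s.
With the tool pointing down it reaches from about 0.325 to 0.85 m from the base axis. Payload 4.4 kg.
Tool frame: the origin (TCP) lies midway between the tips of the shut fingers; the grasp point (between the pads) lies 19 mm behind it (tcp_to_grasp is the distance from the TCP to the grasp point, in m); z points along the fingers, y is the line along which they close (so a half turn about z gives the same grasp; the last joint's range is limited). The gripper opens to 94 mm and grips with 3 to 60 N. Pads are 16 mm wide; open, the fingers measure 119 mm over their backs; the gripper's body (75 mm by 177 mm) begins 78 mm behind the grasp point.
Start: joints at [1.065, 0.207, 1.542, -0, 1.393, -0.15], TCP at [0.2, 0.539, 0.205] pointing down, gripper open.
Joint ranges: [-2.73, 2.73], [-0.86, 2.22], [0.23, 2.46], [-1.11, 4.25], [0.08, 2.63], [-2.82, 2.82]. Speed limits (rad/s): [2.79, 2.79, 3.14, 3.14, 3.14, 3.14].

## Interface

Orientations are given as [roll, pitch, yaw] about the fixed x, y, z axes, in that order (R = Rz(yaw) Ry(pitch) Rx(roll)).
In Python, from plant import state, snapshot, job_done, tcp_to_grasp gives the robot as it stands.
- The arm moves only by the tool apply_moves, never from a script. Its argument "moves" is a list of rows, each an object with "delta_rot": the turn, a rotation vector about the tool's x, y, z each as a share of 60 degrees, from -1 to 1, a list of three; "travel": the shift along the tool's x, y, z each as a share of 0.15 m, from -1 to 1, a list of three; "jaw": the closure, from -1 (fully open) to 1 (shut). A call has 1 to 12 rows; each row is the pose to reach, as a shift and turn from the pose commanded when the call began, along the tool's axes at that moment; what a row does not reach only later rows make up. A row lasts 1/12 s, in which the tool goes at most 41.7 mm and 7.16 degrees, less where a joint would pass 70% of its speed; a pose out of reach is approached as far as the arm can. A call with a number of a shift or a turn outside -1 to 1 is refused whole. A call with a gripper value outside its range is refused whole. The fingers move at their own pace and stop on an object; the grip force is fixed at half the most. Time passes only in rows, so rows that repeat a pose let the fingers close. It gives the time, the measured TCP pose, the force, the opening and the grip force at its end, in the units of the state.
- state(): the state, without advancing time (a new reading comes with each control period).
- snapshot(name): name is "scene" or "top" or "wrist"; returns a dict with "image" (400x640x3 uint8, red, green, blue), "mtx" (3x3 intrinsics, pixels), "R" (3x3) and "t" (3): a world point X has camera coordinates R X + t. Camera axes: x right, y down, z forward; pixel columns grow to the right and rows downward; lengths in m; the calibration is good to about 2 mm. A picture is of the moment at which its call begins. There is no depth.
- job_done(): hands the job in; it is judged then, once.
The state is a dict: "clock": time; "qpos": joint angles; "joint_velocities": joint speeds; "joint_torque": joint torques, N m; "eef_pos": TCP position; "tool_rot": TCP orientation; "contact_force": force on the tool from outside, world axes, zero at the start; "ft_torque": the same for the moment, N m; "gripper_width": opening from 0.0 (shut) to 1.0 (fully open); "finger_force": force on a finger pad.
Only numpy, scipy, OpenCV 4.12 (cv2) and the standard library are available. Lean on these libraries where they do the work, as an engineer would, in place of code of your own. Each camera call takes 0.05 s, during which the arm holds its last target. There are 200 camera calls.

## Task

The wide scraper needs new screws in its wooden back: take it out of the slotted rack, stand it blade down between the open jaws of the lever vice, fully down and with the blade nowhere past the jaw ends, and let go of it while the safety catch is still set. Then tip the catch over, clear of the lever, and pull the lever by its black handle all the way to its stop, so that the jaws clamp the scraper upright. Finish holding the handle there, as it springs back if let go; leave the narrow scraper in the rack.

Things in the scene. Friction and masses are not known exactly. Their poses are not given: they have to be found in the camera images.
- wide_scraper: Wide scraper: steel blade 4 mm thick (x), 100 mm wide (y); pale wooden back on top, 20 mm thick, 112 mm long, 30 mm high, with empty dark screw holes. Origin: middle of the blade's lower edge, z up. Bare blade z 0 to 52 mm, back z 52 to 82: grasp across its thickness from above. About 0.2 kg; both faces alike. Starts in either rack slot, perhaps leaning a few degrees.
- narrow_scraper: Narrow scraper, not wanted: same make and height, but blade 60 mm wide, back 66 mm long, brass screws in place. Stands in the rack's other slot. Origin and axes as for the wide one.
- rack: Wooden rack block, 160 mm (x) by 146 mm (y), 41 mm high, fixed; origin at the centre of its underside. Two slots run along its y at x = -40 and +40 mm, 7 mm wide, floor 15 mm above the underside.
- vice: Grey lever vice bolted to the bench. Origin on its underside below the middle of the open jaw gap, z up. The gap runs along y (-65 to 65 mm) and is 9 mm wide when open (x -4.5 to 4.5 mm); floor at z = 40 mm, where a blade stands fully down; jaw tops at z = 79 mm, lips bevelled. The fixed jaw is at +x.
- jaw: Moving jaw, 130 mm long (y), at -x of the gap. Its origin is the vice's origin while open and slides up to 9 mm along the vice's +x as the lever is pulled; the lever drives it through a spring pack.
- lever_pivot (a point): On the lever's vertical pivot axis (vice x = -75 mm, y = 0), 64 mm above the bench. Its axes turn with the lever: the bar (18 mm wide, 51 to 63 mm above the bench) runs along -y, 180 mm to the handle; the lever is pulled towards -x.
- lever (a joint): Lever angle, rad: 0 open (start), 0.70 at the closed stop. Turns clockwise seen from above: the handle comes towards the robot. At 0 the bar points along (0.247, -0.969) in the vice's x, y. A spring draws it back to 0: 2 N at the handle when open, 8 to 9 N when closed on the blade. The jaw meets the blade at about 0.4.
- handle: Black upright grip at the lever's end, 26 mm diameter, 58 mm tall, free to spin about its own upright axis. Origin at the middle of its lower end, 64 mm above the bench; its top is 122 mm above the bench.
- catch (a joint): Safety catch, rad: 0 to 0.1 set (upright, its fork round the lever bar blocks it), 1.65 tipped right over, lying low and clear. Steel fork hinged below the bar, 105 mm from the pivot; tips outwards along the bar, from pivot towards handle. Held either way by its weight: pushed past about 0.3 it falls over by itself.
- catch_tab (a point): Middle of the catch's thumb tab: grooved plate 26 mm wide (x), 7 mm thick (y), 20 mm tall, on the fork's taller prong, 22 mm to the pulling side of the bar's centre line. When set it is 89 mm above the bench, tab top 99 mm, hinge axis 23 mm. With the catch set, y points along the bar from handle to pivot, x away from the pulling side.
Mind the look-alikes: they are no part of the job. Leave any blue look-alike of the wide_scraper alone.

How it is judged:
On the way, in this order (a step that is already met when the one before it is completed fails the run):
1. the wide scraper stands fully down between the jaws, let go, with the catch still set (x of wide_scraper in the frame of vice between -0.007 and 0.007 m and y of wide_scraper in the frame of vice between -0.016 and 0.016 m and z of wide_scraper in the frame of vice between 0.036 and 0.046 m and contact force between the fingers and wide_scraper below 0.3 N and value of joint catch below 0.3 rad and value of joint lever below 0.1 rad), for 0.2 s.
2. the catch is tipped over clear of the lever while the lever is still open (x of wide_scraper in the frame of vice between -0.007 and 0.007 m and y of wide_scraper in the frame of vice between -0.016 and 0.016 m and z of wide_scraper in the frame of vice between 0.036 and 0.046 m and value of joint catch above 1.3 rad and value of joint lever below 0.15 rad), for 0.1 s.
At the end, for the whole second after the job is handed in: Fingers hold the handle (over 2 N), lever over 0.62 rad, catch over 1.3 rad; jaw presses the wide scraper over 8 N; scraper untouched, upright within 0.07 rad, within 6 mm (x) and 16 mm (y) of the gap's middle, edge -4/+6 mm from its floor; narrow scraper within 30 mm of its start (x of wide_scraper in the frame of vice between -0.006 and 0.006 m and y of wide_scraper in the frame of vice between -0.016 and 0.016 m and z of wide_scraper in the frame of vice between 0.036 and 0.046 m and angle between the z axis of wide_scraper and the z axis of vice, either way round below 0.07 rad and value of joint lever above 0.62 rad and value of joint catch above 1.3 rad and contact force between jaw and wide_scraper above 8 N and contact force between the fingers and handle above 2 N and contact force between the fingers and wide_scraper below 0.3 N and distance of narrow_scraper from where it was at the start of the episode below 0.03 m); the arm keeps its last pose, push and grip.
It fails at once if the narrow scraper is lifted out or pushed about (moved over 30 mm) (distance of narrow_scraper from where it was at the start of the episode above 0.03 m).
It also fails if it takes over 56 s, if anything falls off the work surface, if the arm or the gripper's body presses on something with over 40 N, if the wrist force passes 120 N, or if a joint passes its speed limit or range.

## Working session

There is one attempt and no reset: what is moved stays moved. The work goes in short steps, Python scripts to look and compute and a tool call to move; the robot and the scene stay as the last step left them, time stands still between calls to the robot, and variables do not carry over. Pictures are saved under pics/ and viewed, at most 10 in all, crops included, and the job is handed in when it is done.

Besides the shell and the picture viewer there is one more tool, called after "Call:" as name([rows], argument=value, ...), one row to a line, values as JSON. apply_moves: Moves the arm, as the interface text tells. Its arguments: {"type":"object","properties":{"moves":{"type":"array"}},"required":["moves"]}

```bash
mkdir -p pics; ls; python3 - <<'E'
from plant import *
import cv2,numpy as np,pickle
print(state(), tcp_to_grasp)
d={}
for n in ["scene","top","wrist"]:
    s=snapshot(n); d[n]=s; print(n,s["mtx"],s["R"],s["t"])
    cv2.imwrite(f"pics/{n}0.png",s["image"][:,:,::-1])
pickle.dump(d,open("s0.pkl","wb"))
E
```

```text
pics
{'clock': 0.0, 'qpos': array([ 1.06453489e+00,  2.07440997e-01,  1.54293448e+00, -1.21407844e-05,
        1.39350728e+00, -1.50513536e-01]), 'joint_velocities': array([-0.00062696,  0.00110675,  0.00044554, -0.00180547, -0.00208688,
        0.00156007]), 'joint_torque': array([ 1.54438626e-04, -3.70897722e+01, -2.81408590e+01,  6.96437596e-02,
        3.64807632e-02, -1.93489154e-04]), 'eef_pos': array([0.19989318, 0.53827439, 0.20428815]), 'tool_rot': array([-3.13932665e+00, -3.31580516e-04,  2.78584653e+00]), 'contact_force': array([ 0.26093188,  0.09583478, -0.41366615]), 'ft_torque': array([ 0.01422904, -0.00641834,  0.04595106]), 'finger_force': 0.0, 'gripper_width': 1.0009073970166045} 0.0188
scene [[511.3280119    0.         319.91087818]
 [  0.         511.3280119  204.00710966]
 [  0.           0.           1.        ]] [[ 0.58963247 -0.80757     0.0128156 ]
 [-0.51963172 -0.39145141 -0.75943971]
 [ 0.61831741  0.44113092 -0.65045145]] [-0.31000699  0.36709086  0.89878071]
top [[454.92673641   0.         307.81235862]
 [  0.         454.92673641 200.41585499]
 [  0.           0.           1.        ]] [[ 0.00644639 -0.99996021  0.0061661 ]
 [-0.99802887 -0.00681863 -0.06238494]
 [ 0.0624245  -0.00575179 -0.99803312]] [0.03842272 0.56403837 0.9831569 ]
wrist [[299.24866963   0.         317.94402381]
 [  0.         299.24866963 198.09561844]
 [  0.           0.           1.        ]] [[ 0.34786975  0.93753912 -0.00265397]
 [ 0.90521726 -0.33513726  0.2612752 ]
 [ 0.24406628 -0.09329216 -0.9652607 ]] [-0.57445554 -0.02683113  0.39167475]
```

View pics/scene0.png

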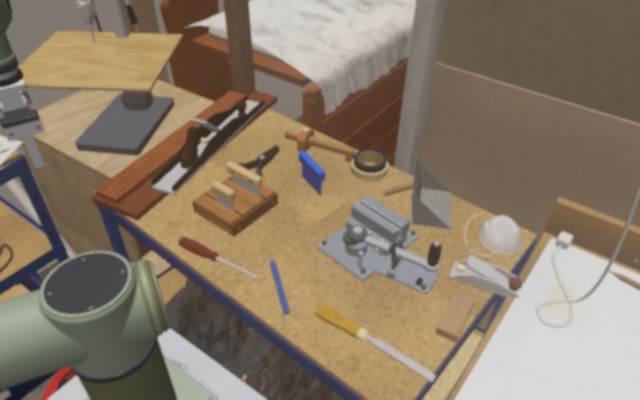

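View pics/top0.png

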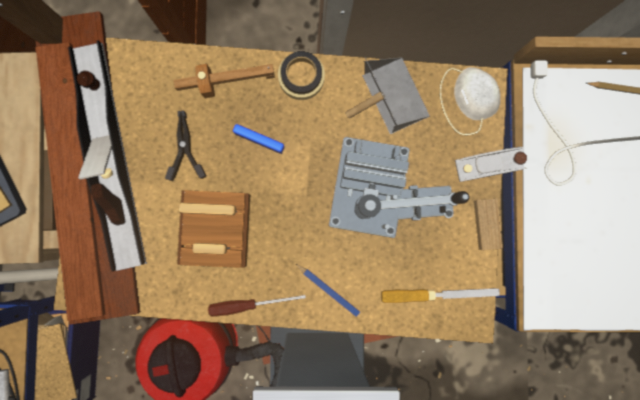

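The top view shows the rack at about (214,228), with the wide scraper in the far slot (row 209, cols 180–234) and the narrow one in the near slot (row 248). The vice gap is near (375,172) and the handle near (460,197). The catch should be along the bar at about col 425. I'll enlarge both areas.

```bash
python3 - <<'E'
import cv2,numpy as np,pickle
d=pickle.load(open("s0.pkl","rb"))
def crop(n,x,y,w,h,k):
    im=d[n]["image"][y:y+h,x:x+w,::-1]
    im=cv2.resize(im,None,fx=k,fy=k,interpolation=cv2.INTER_CUBIC)
    for i in range(0,w,10):
        cv2.line(im,(i*k,0),(i*k,5 if (x+i)%50 else 14),(0,0,255),1)
        if (x+i)%20==0: cv2.putText(im,str(x+i),(i*k,24),0,.4,(0,0,255),1)
    for i in range(0,h,10):
        cv2.line(im,(0,i*k),(5,i*k),(0,0,255),1)
        if (y+i)%20==0: cv2.putText(im,str(y+i),(8,i*k+4),0,.4,(0,0,255),1)
    return im
cv2.imwrite("pics/rack.png",np.hstack([crop("top",170,180,90,100,4),crop("scene",190,150,100,100,4)]))
cv2.imwrite("pics/vice.png",np.vstack([crop("top",320,130,160,110,5)]))
cv2.imwrite("pics/vice2.png",np.vstack([crop("scene",310,190,140,110,5)]))
E
```

```text
(no output)
```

View pics/rack.png

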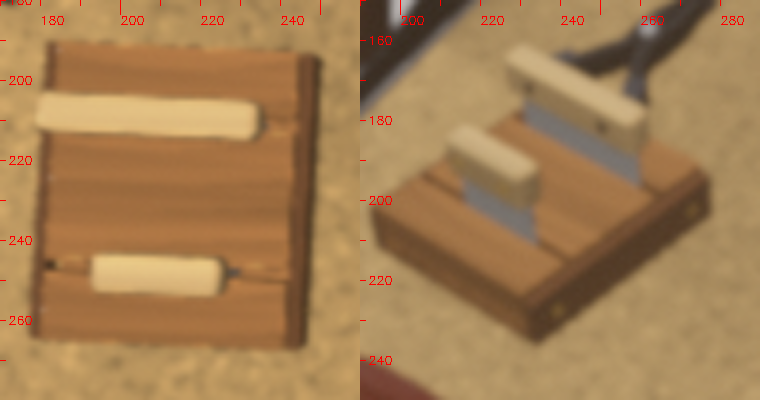

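View pics/vice.png

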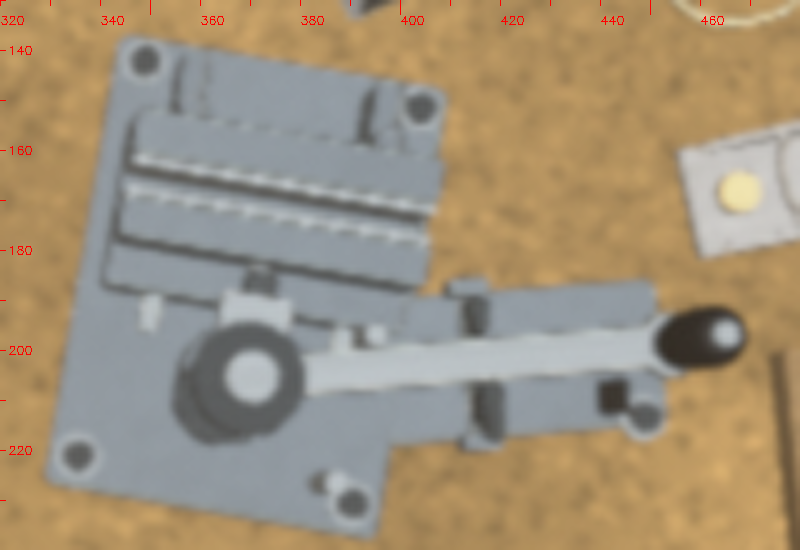

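View pics/vice2.png

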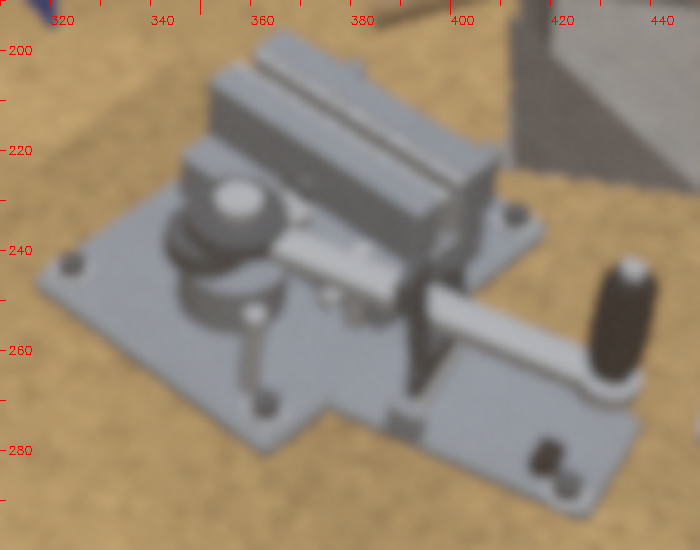

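The rack crop gives the wide back's top-face corners: top view (180,203), (234,205.5), (233,214.5), (179,212); scene (228.7,161.7), (262,176.7). In the vice crops the gap ends are at about (346,164.5) and (406.6,175) in the top view and (360,202) and (401,228) in the scene. The handle top is at (465.6,196.6) and (437,243.6). Next I triangulate and check these.

```bash
cat > h.py <<'E'
import numpy as np,cv2,pickle
from scipy.spatial.transform import Rotation as Ro
d=pickle.load(open("s0.pkl","rb"))
def proj(c,X):
    c=d[c] if isinstance(c,str) else c
    p=(c["R"]@np.atleast_2d(X).T).T+c["t"]; p=p@c["mtx"].T; return p[:,:2]/p[:,2:]
def ray(c,uv):
    c=d[c] if isinstance(c,str) else c
    v=c["R"].T@np.linalg.solve(c["mtx"],[*uv,1]); return -c["R"].T@c["t"],v/np.linalg.norm(v)
def onz(c,uv,z):
    o,v=ray(c,uv); return o+v*(z-o[2])/v[2]
def tri(*obs):
    A=0;b=0;L=[]
    for c,uv in obs:
        o,v=ray(c,uv);P=np.eye(3)-np.outer(v,v);A=A+P;b=b+P@o;L.append((o,P))
    X=np.linalg.solve(A,b); return X,max(np.linalg.norm(P@(X-o)) for o,P in L)
E
python3 - <<'E'
from h import *
np.set_printoptions(precision=4,suppress=True)
T=lambda n,a,b:print(n,*tri(("top",a),("scene",b)))
T("gapL",(346,164.5),(360,202));T("gapR",(406.6,175),(401,228));T("handle",(465.6,196.6),(437,243.6));T("knob",(370.4,205.4),(358,229.6))
T("wfarL",(180,203.2),(229,161.5));T("wfarR",(234.2,205.5),(262,176.3));T("wnearL",(179,212),(226.5,164));T("wnearR",(233,214.5),(259.7,181))
T("nnearL",(192.7,252.5),(212,184.5));T("nfarR",(225.5,245),(235,192))
for n,p in [("wfarL",(180,203.2)),("wfarR",(234.2,205.5)),("wnearL",(179,212)),("wnearR",(233,214.5))]: print(n,onz("top",p,.097))
for p in [(193.2,243.5),(225.5,245),(224.5,254),(192.7,252.5)]: print("n",onz("top",p,.097))
a,b=onz("top",(346,164.5),.079),onz("top",(406.6,175),.079);print(a,b,np.linalg.norm(a-b))
u=(a-b)[:2];u/=np.linalg.norm(u);yaw=np.arctan2(-u[0],u[1]);o=(a+b)/2;print("vice",o,yaw)
R=Ro.from_euler('z',yaw).as_matrix();W=lambda *p:np.array([*o[:2],0])+R@np.array(p)
bd=np.array([.247,-.969,0]);n=np.array([-.969,-.247,0])
piv=np.array([-.075,0,0])
for nm,p in dict(handtop=piv+.18*bd+[0,0,.122],tab=piv+.105*bd+.022*n+[0,0,.089],tabtop=piv+.105*bd+.022*n+[0,0,.099],pivot=piv+[0,0,.064]).items():
    w=W(*p);print(nm,w,proj("top",w),proj("scene",w))
print("bar dir",R@bd,"pull",R@n)
E
```

```text
gapL [ 0.6362 -0.037   0.0735] 0.00034604719668238646
gapR [ 0.6142 -0.1623  0.0754] 0.0006002049980725375
handle [ 0.5662 -0.2666  0.1266] 0.0005954098166889131
knob [ 0.5506 -0.0871  0.0757] 0.0001604339181136668
wfarL [0.5497 0.304  0.0937] 0.002970053071051258
wfarR [0.5467 0.1917 0.1001] 0.0010720164382935706
wnearL [0.534  0.3022 0.0962] 0.0005276199073576405
wnearR [0.5312 0.1914 0.0955] 0.0029620075275689326
nnearL [0.4529 0.2727 0.0952] 0.0008551083603437511
nfarR [0.4673 0.2086 0.0937] 0.0006806945181995849
wfarL [0.5514 0.3008 0.097 ]
wfarR [0.5475 0.1913 0.097 ]
wnearL [0.5336 0.3024 0.097 ]
wnearR [0.5293 0.1935 0.097 ]
n [0.4705 0.2724 0.097 ]
n [0.4679 0.2075 0.097 ]
n [0.4499 0.2092 0.097 ]
n [0.4525 0.273  0.097 ]
[ 0.6352 -0.0363  0.079 ] [ 0.6141 -0.162   0.079 ] 0.1275263432940964
vice [ 0.6246 -0.0991  0.079 ] -0.16549389724716482
handtop [ 0.5658 -0.2662  0.122 ] [[464.2897 197.1584]] [[436.6281 245.1437]]
tab [ 0.5376 -0.1933  0.089 ] [[423.2304 211.8237]] [[397.0671 249.0374]]
tabtop [ 0.5376 -0.1933  0.099 ] [[424.5144 211.6387]] [[397.5917 245.7177]]
pivot [ 0.5507 -0.0868  0.064 ] [[369.3906 205.6855]] [[357.6621 233.2549]]
bar dir [ 0.084  -0.9965  0.    ] pull [-0.9965 -0.084   0.    ]
```

The measurements agree with the given sizes: back top z is about 0.096, length 0.11, jaws 0.1275 long, handle top 0.127, and the knob matches the pivot. Next I move over the wide scraper.

Call:
apply_moves([
  {"delta_rot":[0,0,0.3],"travel":[-0.3,-0.1,-0.3],"jaw":-0.1},
  {"delta_rot":[0,0,0.3],"travel":[-0.3,-0.1,-0.3],"jaw":-0.1},
  {"delta_rot":[0,0,0.6],"travel":[-1,-0.36,-0.3],"jaw":-0.1},
  {"delta_rot":[0,0,0.6],"travel":[-1,-0.36,-0.3],"jaw":-0.1},
  {"delta_rot":[0,0,0.6],"travel":[-1,-0.36,-0.3],"jaw":-0.1},
  {"delta_rot":[0,0,0.6],"travel":[-1,-0.36,-0.3],"jaw":-0.1},
  {"delta_rot":[0,0,0.6],"travel":[-1,-0.36,-0.3],"jaw":-0.1},
  {"delta_rot":[0,0,0.6],"travel":[-1,-0.36,-0.3],"jaw":-0.1},
])

```text
clock: 0.82
eef_pos: [0.3216, 0.4362, 0.2501]
tool_rot: [-3.141, -0.001, 2.158]
contact_force: [0.6, 1.2, 1.0]
gripper_width: 0.552
finger_force: 0.0
```

```bash
cat > plan.py <<'E'
import sys
from plant import state
from h import *
x,y,z,yaw=map(float,sys.argv[1:5]); s=state()
R=Ro.from_euler('xyz',s["tool_rot"]).as_matrix()
D=Ro.from_euler('xyz',[np.pi,0,yaw]).as_matrix()
print("at",np.round(s["eef_pos"],4),np.round(s["tool_rot"],4),"f",np.round(s["contact_force"],1),"w",round(s["gripper_width"]*94,1),"t",round(s["clock"],2))
print("travel",np.round(R.T@(np.array([x,y,z])-s["eef_pos"])/.15,3),"rot",np.round(Ro.from_matrix(R.T@D).as_rotvec()/(np.pi/3),3))
E
python3 plan.py .5405 .247 .25 1.533
```

```text
at [0.3216 0.4362 0.2501] [-3.1407e+00 -6.0000e-04  2.1585e+00] f [0.6 1.2 1. ] w 51.9 t 0.82
travel [-1.859e+00  5.150e-01 -1.000e-03] rot [-0.001 -0.     0.597]
```

Call:
apply_moves([
  {"delta_rot":[0,0,0.6],"travel":[-1,0.28,0],"jaw":-0.1},
  {"delta_rot":[0,0,0.6],"travel":[-1,0.28,0],"jaw":-0.1},
  {"delta_rot":[0,0,0.6],"travel":[-1,0.28,0],"jaw":-0.1},
  {"delta_rot":[0,0,0.6],"travel":[-1,0.28,0],"jaw":-0.1},
  {"delta_rot":[0,0,0.6],"travel":[-1,0.28,0],"jaw":-0.1},
  {"delta_rot":[0,0,0.6],"travel":[-1,0.28,0],"jaw":-0.1},
])

```text
clock: 1.32
eef_pos: [0.4403, 0.3345, 0.2501]
tool_rot: [-3.141, -0.0, 1.527]
contact_force: [-0.2, 0.4, -1.0]
gripper_width: 0.545
finger_force: 0.0
```

```bash
python3 plan.py .5405 .247 .25 1.533
```

```text
at [0.4403 0.3345 0.2501] [-3.1407e+00 -1.0000e-04  1.5270e+00] f [-0.2  0.4 -1. ] w 51.2 t 1.32
travel [-0.554  0.693 -0.   ] rot [-0.001 -0.    -0.006]
```

Call:
apply_moves([
  {"delta_rot":[0,0,0],"travel":[-0.554,0.693,0],"jaw":-0.1},
  {"delta_rot":[0,0,0],"travel":[-0.554,0.693,0],"jaw":-0.1},
  {"delta_rot":[0,0,0],"travel":[-0.554,0.693,0],"jaw":-0.1},
  {"delta_rot":[0,0,0],"travel":[-0.554,0.693,0],"jaw":-0.1},
  {"delta_rot":[0,0,0],"travel":[-0.554,0.693,0],"jaw":-0.1},
  {"delta_rot":[0,0,0],"travel":[-0.554,0.693,0],"jaw":-0.1},
])

```text
clock: 1.82
eef_pos: [0.5393, 0.2487, 0.25]
tool_rot: [-3.14, -0.001, 1.533]
contact_force: [0.4, 0.2, -0.4]
gripper_width: 0.55
finger_force: 0.0
```

```bash
python3 plan.py .5405 .247 .25 1.533; python3 - <<'E'
from plant import *
import pickle,cv2
s=snapshot("wrist");pickle.dump(s,open("w1.pkl","wb"));im=s["image"][:,:,::-1]
from h import *
print(proj(s,[[.5405,.247,.097],[.533,.302,.097],[.54,.247,.056]]))
cv2.imwrite("pics/w1.png",cv2.resize(im,(800,500),interpolation=cv2.INTER_CUBIC))
E
```

```text
at [0.5393 0.2487 0.25  ] [-3.1399e+00 -8.0000e-04  1.5326e+00] f [ 0.4  0.2 -0.4] w 51.7 t 1.82
travel [-0.011  0.008  0.   ] rot [-0.002 -0.001 -0.   ]
[[319.62210561 188.32834823]
 [310.93330641 139.5764854 ]
 [319.11220346 180.9350698 ]]
```

View pics/w1.png

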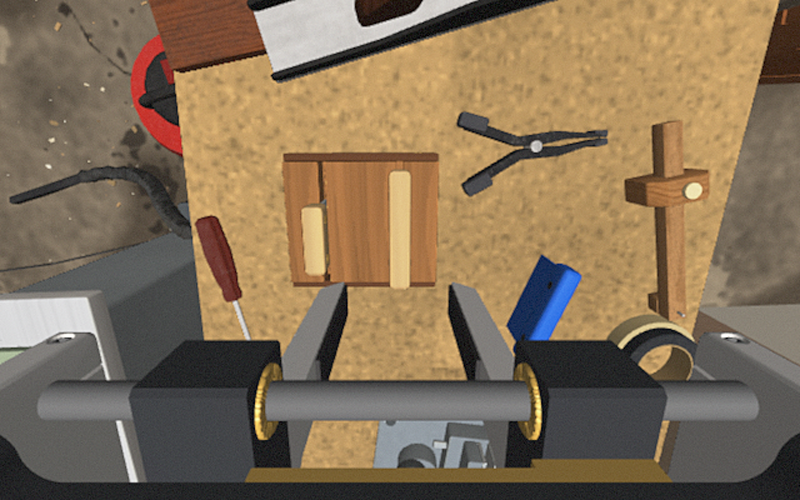

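The wrist view shows the wide scraper's back with corners at (389,171), (410,171), (411,287) and (389,288) in this 1.25x picture. It lies parallel to the tool x axis, and the fingers straddle its column. I check its centre against the top view.

```bash
python3 - <<'E'
from h import *
np.set_printoptions(precision=4,suppress=True)
s=pickle.load(open("w1.pkl","rb"))
W=[(389,171),(410,171),(411,287),(389,288)]
T=[(179,212),(180,203.2),(234.2,205.5),(233,214.5)]
for w,t in zip(W,T):
    w=np.array(w)/1.25; print(onz(s,w,.097),tri((s,w),("top",t)))
E
```

```text
[0.5334 0.305  0.097 ] (array([0.5335, 0.3045, 0.0897]), np.float64(0.00032012694764718664))
[0.5517 0.3043 0.097 ] (array([0.552 , 0.3036, 0.0867]), np.float64(2.5017031160018018e-05))
[0.5495 0.1965 0.097 ] (array([0.5489, 0.1928, 0.0874]), np.float64(0.000891194331729837))
[0.5287 0.1962 0.097 ] (array([0.529 , 0.1943, 0.0922]), np.float64(0.00048031258082900077))
```

Call:
apply_moves([
  {"delta_rot":[0,0,0],"travel":[0,0.01,0.3],"jaw":-0.1},
  {"delta_rot":[0,0,0],"travel":[0,0.01,0.55],"jaw":-0.1},
  {"delta_rot":[0,0,0],"travel":[0,0.01,0.75],"jaw":-0.1},
  {"delta_rot":[0,0,0],"travel":[0,0.01,0.9],"jaw":-0.1},
  {"delta_rot":[0,0,0],"travel":[0,0.01,1],"jaw":-0.1},
  {"delta_rot":[0,0,0],"travel":[0,0.01,1],"jaw":-0.1},
  {"delta_rot":[0,0,0],"travel":[0,0.01,1],"jaw":-0.1},
])

```text
clock: 2.45
eef_pos: [0.54, 0.2486, 0.0999]
tool_rot: [-3.139, 0.0, 1.533]
contact_force: [0.2, -0.1, 0.9]
gripper_width: 0.549
finger_force: 0.0
```

Call:
apply_moves([
  {"delta_rot":[0,0,0],"travel":[0,0,0.12],"jaw":-0.1},
  {"delta_rot":[0,0,0],"travel":[0,0,0.25],"jaw":-0.1},
  {"delta_rot":[0,0,0],"travel":[0,0,0.25],"jaw":-0.1},
  {"delta_rot":[0,0,0],"travel":[0,0,0.25],"jaw":0.3},
  {"delta_rot":[0,0,0],"travel":[0,0,0.25],"jaw":0.5},
  {"delta_rot":[0,0,0],"travel":[0,0,0.25],"jaw":1},
  {"delta_rot":[0,0,0],"travel":[0,0,0.25],"jaw":1},
  {"delta_rot":[0,0,0],"travel":[0,0,0.25],"jaw":1},
  {"delta_rot":[0,0,0],"travel":[0,0,0.25],"jaw":1},
  {"delta_rot":[0,0,0],"travel":[0,0,0.25],"jaw":1},
  {"delta_rot":[0,0,0],"travel":[0,0,0.25],"jaw":1},
])

```text
clock: 3.37
eef_pos: [0.5421, 0.2473, 0.064]
tool_rot: [3.141, -0.001, 1.529]
contact_force: [-1.9, 0.3, 6.4]
gripper_width: 0.213
finger_force: 30.0
```

```bash
python3 plan.py .5408 .249 .063 1.533
```

```text
at [0.5421 0.2473 0.064 ] [ 3.1415e+00 -5.0000e-04  1.5291e+00] f [-1.9  0.3  6.4] w 20.1 t 3.37
travel [ 0.011 -0.009  0.007] rot [ 0.    -0.    -0.004]
```

Call:
apply_moves([
  {"delta_rot":[0,0,0],"travel":[0,0,-0.1],"jaw":1},
  {"delta_rot":[0,0,0],"travel":[0,0,-0.2],"jaw":1},
  {"delta_rot":[0,0,0],"travel":[0,0,-0.35],"jaw":1},
  {"delta_rot":[0,0,0],"travel":[0,0,-0.55],"jaw":1},
  {"delta_rot":[0,0,0],"travel":[0,0,-0.75],"jaw":1},
  {"delta_rot":[0,0,0],"travel":[0,0,-0.9],"jaw":1},
  {"delta_rot":[0,0,0],"travel":[0,0,-1],"jaw":1},
  {"delta_rot":[0,0,0],"travel":[0,0,-1],"jaw":1},
  {"delta_rot":[0,0,0],"travel":[0,0,-1],"jaw":1},
])

```text
clock: 4.12
eef_pos: [0.5422, 0.247, 0.2129]
tool_rot: [3.141, -0.0, 1.529]
contact_force: [0.1, 0.5, -3.3]
gripper_width: 0.213
finger_force: 30.0
```

```bash
python3 plan.py .6246 -.099 .2 1.405;python3 plan.py .6246 -.099 .2 1.405 | tail -1 >/dev/null
```

```text
at [0.5422 0.247  0.2129] [ 3.1407e+00 -1.0000e-04  1.5290e+00] f [ 0.1  0.5 -3.3] w 20.0 t 4.12
travel [-2.281  0.645  0.086] rot [ 0.001 -0.     0.118]
```

Call:
apply_moves([
  {"delta_rot":[0,0,0.06],"travel":[-0.2,0.06,0],"jaw":1},
  {"delta_rot":[0,0,0.118],"travel":[-0.42,0.12,0],"jaw":1},
  {"delta_rot":[0,0,0.118],"travel":[-0.64,0.18,0],"jaw":1},
  {"delta_rot":[0,0,0.118],"travel":[-0.86,0.24,0],"jaw":1},
  {"delta_rot":[0,0,0.118],"travel":[-1,0.28,0],"jaw":1},
  {"delta_rot":[0,0,0.118],"travel":[-1,0.28,0],"jaw":1},
])

```text
clock: 4.62
eef_pos: [0.5771, 0.0907, 0.2097]
tool_rot: [-3.138, 0.003, 1.4]
contact_force: [-0.5, 0.2, -2.1]
gripper_width: 0.212
finger_force: 30.0
```

Call:
apply_moves([
  {"delta_rot":[0,0,0],"travel":[-0.2,0.04,0],"jaw":1},
  {"delta_rot":[0,0,0],"travel":[-0.42,0.08,0],"jaw":1},
  {"delta_rot":[0,0,0],"travel":[-0.64,0.12,0],"jaw":1},
  {"delta_rot":[0,0,0],"travel":[-0.86,0.16,0],"jaw":1},
  {"delta_rot":[0,0,0],"travel":[-1,0.2,0],"jaw":1},
  {"delta_rot":[0,0,0],"travel":[-1,0.2,0],"jaw":1},
])

```text
clock: 5.12
eef_pos: [0.5816, -0.0612, 0.2102]
tool_rot: [-3.138, 0.002, 1.401]
contact_force: [-0.7, 1.2, -2.9]
gripper_width: 0.211
finger_force: 30.0
```

```bash
python3 plan.py .6246 -.099 .2 1.405
```

```text
at [ 0.5816 -0.0612  0.2102] [-3.138e+00  1.800e-03  1.401e+00] f [-0.7  1.2 -2.9] w 19.8 t 5.12
travel [-0.2    0.325  0.067] rot [-0.003  0.002 -0.004]
```

Call:
apply_moves([
  {"delta_rot":[0,0,0],"travel":[-0.1,0.16,0],"jaw":1},
  {"delta_rot":[0,0,0],"travel":[-0.2,0.325,0.1],"jaw":1},
  {"delta_rot":[0,0,0],"travel":[-0.2,0.325,0.2],"jaw":1},
  {"delta_rot":[0,0,0],"travel":[-0.2,0.325,0.32],"jaw":1},
  {"delta_rot":[0,0,0],"travel":[-0.2,0.325,0.32],"jaw":1},
  {"delta_rot":[0,0,0],"travel":[-0.2,0.325,0.32],"jaw":1},
  {"delta_rot":[0,0,0],"travel":[-0.2,0.325,0.32],"jaw":1},
])

```text
clock: 5.7
eef_pos: [0.6256, -0.0941, 0.1646]
tool_rot: [-3.141, -0.0, 1.407]
contact_force: [-0.1, -1.2, -1.7]
gripper_width: 0.213
finger_force: 30.0
```

```bash
python3 plan.py .6246 -.099 .15 1.405; python3 - <<'E'
from plant import *
import pickle,cv2
from h import *
d2={n:snapshot(n) for n in ["wrist","scene","top"]};pickle.dump(d2,open("s2.pkl","wb"))
w=d2["wrist"]["image"][60:360,140:520,::-1];a=d2["scene"]["image"][150:300,300:450,::-1]
w=cv2.resize(w,(500,395),interpolation=cv2.INTER_CUBIC);a=cv2.resize(a,(300,300),interpolation=cv2.INTER_CUBIC);a=np.vstack([a,np.zeros((95,300,3),np.uint8)])
cv2.imwrite("pics/w2.png",np.hstack([w,a]))
E
```

```text
at [ 0.6256 -0.0941  0.1646] [-3.1407e+00 -4.0000e-04  1.4066e+00] f [-0.1 -1.2 -1.7] w 20.0 t 5.7
travel [-0.034 -0.001  0.097] rot [-0.001 -0.     0.001]
```

View pics/w2.png

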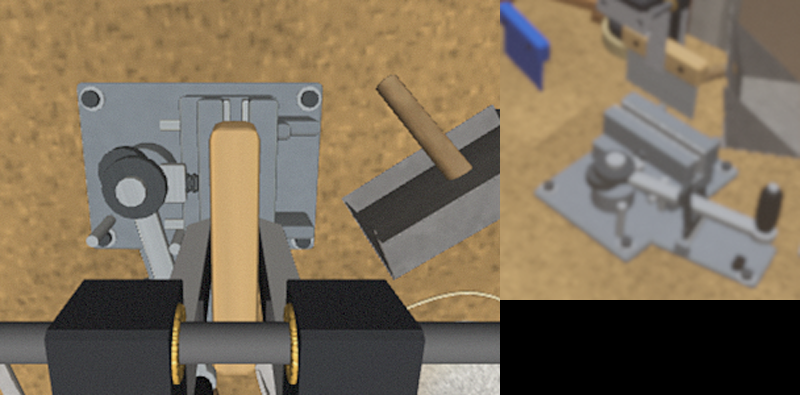

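The wrist crop shows the held back at columns 211–260 and the gap's far end ahead of it at about (238,108). The two are closely aligned. I compare them numerically.

```bash
python3 - <<'E'
from h import *
np.set_printoptions(precision=4,suppress=True)
d2=pickle.load(open("s2.pkl","rb"));s=d2["wrist"]
o=np.array([.6246,-.0991]);yaw=-.1655;c,sn=np.cos(yaw),np.sin(yaw)
V=lambda p:np.array([[c,sn],[-sn,c]])@(p[:2]-o)
for u in [229,238,247]:
    X=onz(s,(140+u*.76,60+108*.76),.079);print(X,V(X))
# back top far corners in wrist
tz=.1646-.048+.082; print("top z",tz)
for u,v in [(211,128),(260,128)]:
    X=onz(s,(140+u*.76,60+v*.76),tz);print(X,V(X))
im=cv2.cvtColor(s["image"],cv2.COLOR_RGB2GRAY)
print(im[142,300:345])
print(V(np.array([.6256,-.0941])))
cv2.imwrite("pics/w3.png",cv2.resize(s["image"][125:175,285:355,::-1],None,fx=8,fy=8,interpolation=cv2.INTER_CUBIC))
E
```

```text
[ 0.6307 -0.0385  0.079 ] [-0.004   0.0608]
[ 0.6366 -0.0395  0.079 ] [0.002  0.0608]
[ 0.6425 -0.0404  0.079 ] [0.008  0.0608]
top z 0.1986
[ 0.6261 -0.0354  0.1986] [-0.009   0.0631]
[ 0.6439 -0.0384  0.1986] [0.0091 0.0631]
[136 136 133 138 137 131 140 134 130 102 142 175 171 175 145 125 137 133
 132 137 137 136 139 108 150 186 174 181 137 106 137 143 142 138 141 139
 141 138 136 141 138 138 138 138 140]
[0.0002 0.0051]
```

View pics/w3.png

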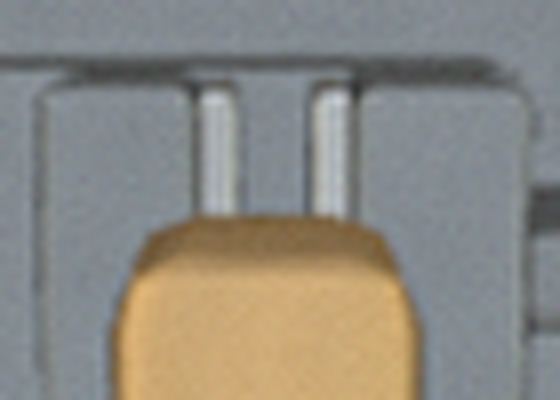

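The enlarged crop puts the gap bevels at columns 200–238 and 312–355, centre 276, and the back's centre at 267. That is about 0.8 mm to correct towards +x and 6 mm along the gap. I lower it.

Call:
apply_moves([
  {"delta_rot":[0,0,0],"travel":[-0.04,0.005,0],"jaw":1},
  {"delta_rot":[0,0,0],"travel":[-0.04,0.005,0.05],"jaw":1},
  {"delta_rot":[0,0,0],"travel":[-0.04,0.005,0.12],"jaw":1},
  {"delta_rot":[0,0,0],"travel":[-0.04,0.005,0.2],"jaw":1},
  {"delta_rot":[0,0,0],"travel":[-0.04,0.005,0.28],"jaw":1},
  {"delta_rot":[0,0,0],"travel":[-0.04,0.005,0.36],"jaw":1},
  {"delta_rot":[0,0,0],"travel":[-0.04,0.005,0.42],"jaw":1},
  {"delta_rot":[0,0,0],"travel":[-0.04,0.005,0.45],"jaw":1},
  {"delta_rot":[0,0,0],"travel":[-0.04,0.005,0.45],"jaw":1},
  {"delta_rot":[0,0,0],"travel":[-0.04,0.005,0.45],"jaw":1},
])

```text
clock: 6.68
eef_pos: [0.6255, -0.1011, 0.0971]
tool_rot: [-3.141, -0.0, 1.406]
contact_force: [0.1, 0.5, -2.1]
gripper_width: 0.213
finger_force: 30.0
```

No contact force, so the blade is in the gap. I go on to the floor in small steps.

Call:
apply_moves([
  {"delta_rot":[0,0,0],"travel":[0,0,0.02],"jaw":1},
  {"delta_rot":[0,0,0],"travel":[0,0,0.03],"jaw":1},
  {"delta_rot":[0,0,0],"travel":[0,0,0.04],"jaw":1},
  {"delta_rot":[0,0,0],"travel":[0,0,0.048],"jaw":1},
  {"delta_rot":[0,0,0],"travel":[0,0,0.048],"jaw":1},
])

```text
clock: 7.1
eef_pos: [0.6255, -0.1011, 0.0902]
tool_rot: [-3.141, -0.0, 1.406]
contact_force: [0.0, -0.2, -2.3]
gripper_width: 0.215
finger_force: 30.0
```

Call:
apply_moves([
  {"delta_rot":[0,0,0],"travel":[0,0,0.01],"jaw":1},
  {"delta_rot":[0,0,0],"travel":[0,0,0.015],"jaw":1},
  {"delta_rot":[0,0,0],"travel":[0,0,0.015],"jaw":1},
])

```text
clock: 7.35
eef_pos: [0.626, -0.1013, 0.0891]
tool_rot: [3.141, 0.0, 1.406]
contact_force: [-1.7, 0.7, 3.4]
gripper_width: 0.209
finger_force: 30.0
```

Floor contact came at TCP z 0.089, as predicted. I release, wait and rise.

Call:
apply_moves([
  {"delta_rot":[0,0,0],"travel":[0,0,0],"jaw":0.3},
  {"delta_rot":[0,0,0],"travel":[0,0,0],"jaw":0.1},
  {"delta_rot":[0,0,0],"travel":[0,0,0],"jaw":0},
  {"delta_rot":[0,0,0],"travel":[0,0,0],"jaw":0},
  {"delta_rot":[0,0,0],"travel":[0,0,0],"jaw":0},
  {"delta_rot":[0,0,0],"travel":[0,0,-0.15],"jaw":0},
  {"delta_rot":[0,0,0],"travel":[0,0,-0.4],"jaw":0},
  {"delta_rot":[0,0,0],"travel":[0,0,-0.65],"jaw":0},
  {"delta_rot":[0,0,0],"travel":[0,0,-0.8],"jaw":0},
  {"delta_rot":[0,0,0],"travel":[0,0,-0.8],"jaw":0},
  {"delta_rot":[0,0,0],"travel":[0,0,-0.8],"jaw":0},
])

```text
clock: 8.27
eef_pos: [0.6268, -0.1015, 0.2101]
tool_rot: [3.137, 0.001, 1.406]
contact_force: [0.8, 0.3, -0.9]
gripper_width: 0.495
finger_force: 0.0
```

```bash
python3 plan.py .5376 -.155 .2 1.4869
```

```text
at [ 0.6268 -0.1015  0.2101] [3.1371e+00 6.0000e-04 1.4056e+00] f [ 0.8  0.3 -0.9] w 46.6 t 8.27
travel [-0.45  -0.528  0.065] rot [ 0.004  0.001 -0.078]
```

Call:
apply_moves([
  {"delta_rot":[0,0,-0.078],"travel":[-0.2,-0.25,0],"jaw":1},
  {"delta_rot":[0,0,-0.078],"travel":[-0.38,-0.528,0],"jaw":1},
  {"delta_rot":[0,0,-0.078],"travel":[-0.38,-0.528,0],"jaw":1},
  {"delta_rot":[0,0,-0.078],"travel":[-0.38,-0.528,0],"jaw":1},
  {"delta_rot":[0,0,-0.078],"travel":[-0.38,-0.528,0],"jaw":1},
  {"delta_rot":[0,0,-0.078],"travel":[-0.38,-0.528,0],"jaw":1},
  {"delta_rot":[0,0,-0.078],"travel":[-0.38,-0.528,0],"jaw":1},
])

```text
clock: 8.85
eef_pos: [0.5388, -0.1438, 0.2074]
tool_rot: [-3.141, -0.0, 1.488]
contact_force: [0.0, 1.0, 0.1]
gripper_width: 0.043
finger_force: 0.0
```

```bash
python3 plan.py .5376 -.145 .084 1.4869; python3 - <<'E'
from h import *
from plant import snapshot
print(tri(("top",(418,211.5)),("scene",(392.6,247.6))))
n={k:snapshot(k) for k in["top","scene"]};pickle.dump(n,open("s3.pkl","wb"))
t=n["top"]["image"][135:235,325:475,::-1];a=n["scene"]["image"][190:290,310:450,::-1]
f=lambda i:cv2.resize(i,(i.shape[1]*4,i.shape[0]*3),interpolation=cv2.INTER_CUBIC) if 0 else cv2.resize(i,None,fx=2.75,fy=2.75,interpolation=cv2.INTER_CUBIC)
cv2.imwrite("pics/s3.png",np.hstack([f(t),f(a)]))
E
```

```text
at [ 0.5388 -0.1438  0.2074] [-3.1412e+00 -5.0000e-04  1.4882e+00] f [0.  1.  0.1] w 4.0 t 8.85
travel [-0.009 -0.007  0.823] rot [-0.    -0.     0.001]
(array([ 0.53801493, -0.18281568,  0.08669807]), np.float64(0.000394947952935645))
```

View pics/s3.png

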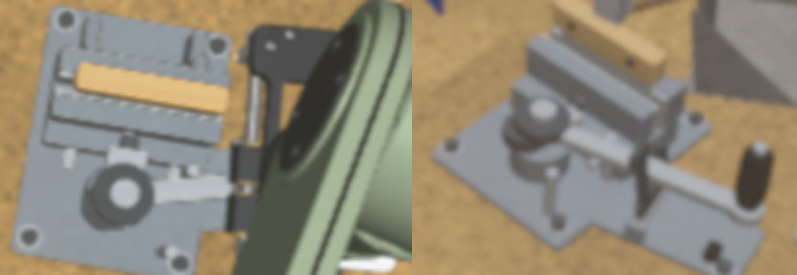

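The scraper stands upright in the gap. The catch's tab triangulates to (0.538,-0.183,0.087). I lower on the pivot side of it and push outwards along the bar.

Call:
apply_moves([
  {"delta_rot":[0,0,0],"travel":[0,-0.007,0.25],"jaw":1},
  {"delta_rot":[0,0,0],"travel":[0,-0.007,0.5],"jaw":1},
  {"delta_rot":[0,0,0],"travel":[0,-0.007,0.7],"jaw":1},
  {"delta_rot":[0,0,0],"travel":[0,-0.007,0.8],"jaw":1},
  {"delta_rot":[0,0,0],"travel":[0,-0.007,0.81],"jaw":1},
  {"delta_rot":[0,0,0],"travel":[0,-0.007,0.81],"jaw":1},
])

```text
clock: 9.45
eef_pos: [0.5367, -0.1436, 0.0854]
tool_rot: [-3.139, -0.001, 1.488]
contact_force: [0.7, 0.4, 0.4]
gripper_width: 0.006
finger_force: 0.0
```

Call:
apply_moves([
  {"delta_rot":[0,0,0],"travel":[-0.08,0,0],"jaw":1},
  {"delta_rot":[0,0,0],"travel":[-0.16,0,0],"jaw":1},
  {"delta_rot":[0,0,0],"travel":[-0.22,0,0],"jaw":1},
  {"delta_rot":[0,0,0],"travel":[-0.28,0,0],"jaw":1},
  {"delta_rot":[0,0,0],"travel":[-0.34,0,0],"jaw":1},
  {"delta_rot":[0,0,0],"travel":[-0.4,0,0],"jaw":1},
  {"delta_rot":[0,0,0],"travel":[-0.46,0,0],"jaw":1},
  {"delta_rot":[0,0,0],"travel":[-0.48,0,0],"jaw":1},
  {"delta_rot":[0,0,0],"travel":[-0.48,0,0],"jaw":1},
  {"delta_rot":[0,0,0],"travel":[-0.48,0,0],"jaw":1},
  {"delta_rot":[0,0,0],"travel":[-0.48,0,0],"jaw":1},
])

```text
clock: 10.37
eef_pos: [0.5309, -0.2156, 0.0863]
tool_rot: [-3.141, -0.0, 1.488]
contact_force: [0.4, -0.3, -0.6]
gripper_width: 0.008
finger_force: 0.0
```

Call:
apply_moves([
  {"delta_rot":[0,0,0],"travel":[0.1,0,-0.3],"jaw":1},
  {"delta_rot":[0,0,0],"travel":[0.1,0,-0.6],"jaw":1},
  {"delta_rot":[0,0,0],"travel":[0.1,0,-0.7],"jaw":1},
  {"delta_rot":[0,0,0],"travel":[0.1,0,-0.7],"jaw":1},
  {"delta_rot":[0,0,0],"travel":[0.1,0,-0.7],"jaw":1},
])

```text
clock: 10.78
eef_pos: [0.5336, -0.2011, 0.1936]
tool_rot: [3.137, 0.002, 1.488]
contact_force: [-1.0, 0.6, -1.4]
gripper_width: 0.006
finger_force: 0.0
```

```bash
python3 plan.py .566 -.2664 .19 1.4869; python3 - <<'E'
from h import *
from plant import snapshot
n={k:snapshot(k) for k in["top","scene"]};pickle.dump(n,open("s4.pkl","wb"))
t=n["top"]["image"][135:235,325:475,::-1];a=n["scene"]["image"][190:290,310:450,::-1]
f=lambda i:cv2.resize(i,None,fx=2.75,fy=2.75,interpolation=cv2.INTER_CUBIC)
cv2.imwrite("pics/s4.png",np.hstack([f(t),f(a)]))
E
```

```text
at [ 0.5336 -0.2011  0.1936] [3.1375e+00 1.8000e-03 1.4883e+00] f [-1.   0.6 -1.4] w 0.5 t 10.78
travel [-0.416  0.251  0.026] rot [0.004 0.002 0.001]
```

View pics/s4.png

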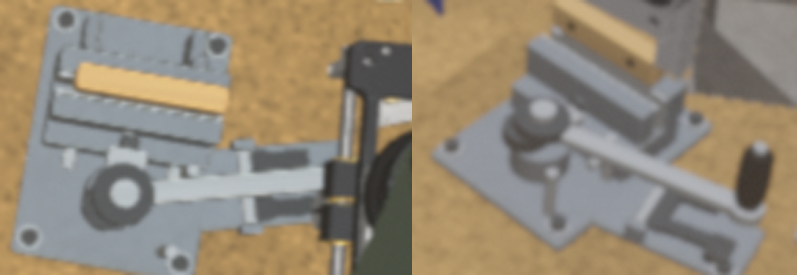

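The picture shows the catch lying flat outside the bar, clear of the lever, with the scraper still standing. Next I go over the handle with the jaws open and come down.

Call:
apply_moves([
  {"delta_rot":[0,0,0],"travel":[-0.2,0.12,0],"jaw":-0.6},
  {"delta_rot":[0,0,0],"travel":[-0.416,0.251,0.02],"jaw":-0.6},
  {"delta_rot":[0,0,0],"travel":[-0.416,0.251,0.02],"jaw":-0.6},
  {"delta_rot":[0,0,0],"travel":[-0.416,0.251,0.02],"jaw":-0.6},
  {"delta_rot":[0,0,0],"travel":[-0.416,0.251,0.02],"jaw":-0.6},
  {"delta_rot":[0,0,0],"travel":[-0.416,0.251,0.02],"jaw":-0.6},
  {"delta_rot":[0,0,0],"travel":[-0.416,0.251,0.02],"jaw":-0.6},
])

```text
clock: 11.47
eef_pos: [0.564, -0.2652, 0.1881]
tool_rot: [-3.141, -0.001, 1.488]
contact_force: [1.0, 0.0, -0.0]
gripper_width: 0.464
finger_force: 0.0
```

```bash
python3 plan.py .566 -.2664 .079 1.4869
```

```text
at [ 0.564  -0.2652  0.1881] [-3.1406e+00 -7.0000e-04  1.4881e+00] f [ 1.  0. -0.] w 43.6 t 11.47
travel [-0.007  0.014  0.727] rot [-0.001 -0.001  0.001]
```

Call:
apply_moves([
  {"delta_rot":[0,0,0],"travel":[-0.007,0.014,0],"jaw":-0.6},
  {"delta_rot":[0,0,0],"travel":[-0.007,0.014,0],"jaw":-0.6},
  {"delta_rot":[0,0,0],"travel":[-0.007,0.014,0.15],"jaw":-0.6},
  {"delta_rot":[0,0,0],"travel":[-0.007,0.014,0.35],"jaw":-0.6},
  {"delta_rot":[0,0,0],"travel":[-0.007,0.014,0.55],"jaw":-0.6},
  {"delta_rot":[0,0,0],"travel":[-0.007,0.014,0.7],"jaw":-0.6},
  {"delta_rot":[0,0,0],"travel":[-0.007,0.014,0.727],"jaw":-0.6},
  {"delta_rot":[0,0,0],"travel":[-0.007,0.014,0.727],"jaw":-0.6},
  {"delta_rot":[0,0,0],"travel":[-0.007,0.014,0.727],"jaw":-0.6},
])

```text
clock: 12.22
eef_pos: [0.5674, -0.268, 0.0808]
tool_rot: [3.14, 0.001, 1.487]
contact_force: [-0.5, -0.3, -0.3]
gripper_width: 0.8
finger_force: 0.0
```

Call:
apply_moves([
  {"delta_rot":[0,0,0],"travel":[0,0,0],"jaw":0.2},
  {"delta_rot":[0,0,0],"travel":[0,0,0],"jaw":0.3},
  {"delta_rot":[0,0,0],"travel":[0,0,0],"jaw":0.4},
  {"delta_rot":[0,0,0],"travel":[0,0,0],"jaw":0.5},
  {"delta_rot":[0,0,0],"travel":[0,0,0],"jaw":1},
  {"delta_rot":[0,0,0],"travel":[0,0,0],"jaw":1},
  {"delta_rot":[0,0,0],"travel":[0,0,0],"jaw":1},
  {"delta_rot":[0,0,0],"travel":[0,0,0],"jaw":1},
  {"delta_rot":[0,0,0],"travel":[0,0,0],"jaw":1},
])

```text
clock: 12.97
eef_pos: [0.567, -0.2676, 0.0795]
tool_rot: [3.141, -0.0, 1.487]
contact_force: [1.4, -0.7, -0.8]
gripper_width: 0.262
finger_force: 30.0
```

```bash
python3 plan.py .566 -.2664 .079 1.4869; python3 - <<'E'
from h import *
from plant import state
# arc waypoints in tool units from the present pose
s=state();R=Ro.from_euler('xyz',s["tool_rot"]).as_matrix();p=np.array([.5507,-.0868]);h=s["eef_pos"][:2]
v=h-p;print("r",np.linalg.norm(v),"ang",np.arctan2(v[1],v[0]))
a0=-1.487
for q in np.arange(.1,.75,.1):
    t=np.array([*(p+.18*np.array([np.cos(a0-q),np.sin(a0-q)])),.079])
    h0=np.array([*(p+.18*np.array([np.cos(a0),np.sin(a0)])),.079])
    print(round(q,2),np.round(t,4),np.round(R.T@(t-h0)/.15,3))
E
```

```text
at [ 0.567  -0.2676  0.0795] [ 3.1407e+00 -1.0000e-04  1.4872e+00] f [ 1.4 -0.7 -0.8] w 24.7 t 12.97
travel [ 0.007 -0.007  0.003] rot [ 0.001 -0.     0.   ]
r 0.18148662940309074 ang -1.481024120295392
0.1 [ 0.5478 -0.2668  0.079 ] [-0.014 -0.119 -0.   ]
0.2 [ 0.5298 -0.2656  0.079 ] [-0.016 -0.239 -0.   ]
0.3 [ 0.5121 -0.2626  0.079 ] [-0.006 -0.359 -0.   ]
0.4 [ 0.4947 -0.2579  0.079 ] [ 0.016 -0.477 -0.   ]
0.5 [ 0.4779 -0.2514  0.079 ] [ 0.049 -0.592 -0.001]
0.6 [ 0.4619 -0.2433  0.079 ] [ 0.094 -0.703 -0.001]
0.7 [ 0.4467 -0.2337  0.079 ] [ 0.149 -0.809 -0.001]
```

Call:
apply_moves([
  {"delta_rot":[0,0,0],"travel":[-0.007,-0.06,0],"jaw":1},
  {"delta_rot":[0,0,0],"travel":[-0.014,-0.119,0],"jaw":1},
  {"delta_rot":[0,0,0],"travel":[-0.016,-0.179,0],"jaw":1},
  {"delta_rot":[0,0,0],"travel":[-0.016,-0.239,0],"jaw":1},
  {"delta_rot":[0,0,0],"travel":[-0.012,-0.3,0],"jaw":1},
  {"delta_rot":[0,0,0],"travel":[-0.006,-0.359,0],"jaw":1},
  {"delta_rot":[0,0,0],"travel":[0.004,-0.418,0],"jaw":1},
  {"delta_rot":[0,0,0],"travel":[0.016,-0.477,0],"jaw":1},
  {"delta_rot":[0,0,0],"travel":[0.016,-0.477,0],"jaw":1},
  {"delta_rot":[0,0,0],"travel":[0.016,-0.477,0],"jaw":1},
])

```text
clock: 13.8
eef_pos: [0.4953, -0.2592, 0.0795]
tool_rot: [3.141, 0.0, 1.487]
contact_force: [4.8, -0.7, -4.5]
gripper_width: 0.266
finger_force: 30.0
```

```bash
cat > arc.py <<'E'
from h import *
from plant import state
s=state();R=Ro.from_euler('xyz',s["tool_rot"]).as_matrix();p=np.array([.5507,-.0868]);h=s["eef_pos"]
v=h[:2]-p;a=np.arctan2(v[1],v[0]);print("lever",-1.484-a,"r",np.linalg.norm(v),h,s["tool_rot"],"f",s["contact_force"],s["gripper_width"]*94)
for q in (.5,.55,.6,.65,.7,.73):
    t=np.array([*(p+.1815*np.array([np.cos(-1.484-q),np.sin(-1.484-q)])),h[2]]);print(q,np.round(R.T@(t-h)/.15,3))
E
python3 arc.py
```

```text
lever 0.3977435728948715 r 0.18112695914838256 [ 0.49528229 -0.25924087  0.07949861] [3.14076035e+00 3.41113610e-04 1.48685254e+00] f [ 4.77304426 -0.72637591 -4.53741623] 25.040116137478797
0.5 [ 0.032 -0.119 -0.   ]
0.55 [ 0.053 -0.176 -0.   ]
0.6 [ 0.076 -0.232 -0.   ]
0.65 [ 0.103 -0.286 -0.   ]
0.7 [ 0.132 -0.339 -0.   ]
0.73 [ 0.151 -0.37  -0.   ]
```

Call:
apply_moves([
  {"delta_rot":[0,0,0],"travel":[0.015,-0.06,0],"jaw":1},
  {"delta_rot":[0,0,0],"travel":[0.032,-0.119,0],"jaw":1},
  {"delta_rot":[0,0,0],"travel":[0.053,-0.176,0],"jaw":1},
  {"delta_rot":[0,0,0],"travel":[0.076,-0.232,0],"jaw":1},
  {"delta_rot":[0,0,0],"travel":[0.103,-0.286,0],"jaw":1},
  {"delta_rot":[0,0,0],"travel":[0.132,-0.339,0],"jaw":1},
  {"delta_rot":[0,0,0],"travel":[0.132,-0.339,0],"jaw":1},
  {"delta_rot":[0,0,0],"travel":[0.132,-0.339,0],"jaw":1},
])

```text
clock: 14.47
eef_pos: [0.448, -0.2356, 0.0795]
tool_rot: [3.138, 0.001, 1.487]
contact_force: [9.3, -1.4, -8.5]
gripper_width: 0.268
finger_force: 30.0
```

```bash
python3 arc.py
```

```text
lever 0.6907532171442741 r 0.1807576604654013 [ 0.44804704 -0.23558071  0.07952133] [3.13758263e+00 9.74409859e-04 1.48705832e+00] f [ 9.27295405 -1.44007337 -8.45507541] 25.186060882429036
0.5 [-0.099  0.208  0.001]
0.55 [-0.078  0.151  0.001]
0.6 [-0.054  0.095  0.   ]
0.65 [-0.028  0.041  0.   ]
0.7 [ 0.001 -0.012 -0.   ]
0.73 [ 0.02  -0.043 -0.   ]
```

Call:
apply_moves([
  {"delta_rot":[0,0,0],"travel":[0.006,-0.018,0],"jaw":1},
  {"delta_rot":[0,0,0],"travel":[0.006,-0.018,0],"jaw":1},
  {"delta_rot":[0,0,0],"travel":[0.006,-0.018,0],"jaw":1},
  {"delta_rot":[0,0,0],"travel":[0.006,-0.018,0],"jaw":1},
])

```text
clock: 14.8
eef_pos: [0.4473, -0.2351, 0.0796]
tool_rot: [3.134, 0.002, 1.487]
contact_force: [13.1, -1.5, -10.3]
gripper_width: 0.266
finger_force: 30.0
```

```bash
python3 arc.py|head -1; python3 - <<'E'
from h import *
from plant import snapshot
o=np.array([.6246,-.0991]);c,sn=np.cos(-.1655),np.sin(-.1655)
V=lambda p:np.array([[c,sn],[-sn,c]])@(p[:2]-o)
n=dict(pickle.load(open("s3.pkl","rb")));m={k:snapshot(k) for k in["top","scene"]};pickle.dump(m,open("s5.pkl","wb"))
for name,im,x,y,w,h in [("before",n["top"],340,145,75,50),("now",m["top"],340,145,75,50),("narrow0",d["top"],175,230,60,40),("narrow",m["top"],175,230,60,40)]:
    hsv=cv2.cvtColor(im["image"][y:y+h,x:x+w],cv2.COLOR_RGB2HSV)
    k=cv2.inRange(hsv,(8,60,185),(30,160,255));k=cv2.morphologyEx(k,cv2.MORPH_OPEN,np.ones((5,5)))
    nn,l,st,ce=cv2.connectedComponentsWithStats(k);i=1+np.argmax(st[1:,4])
    r=cv2.minAreaRect(np.argwhere(l==i)[:,::-1].astype(np.float32));print(name,st[i],ce[i]+[x,y],r, V(onz("top",ce[i]+[x,y],.122)))
E
```

```text
lever 0.695807696573493 r 0.1808226091238241 [ 0.44725919 -0.23511323  0.07961106] [3.13405376e+00 1.67646669e-03 1.48667994e+00] f [ 13.12955983  -1.46923246 -10.33747777] 25.042427840955707
before [ 13  13  56  17 510] [380.16862745 166.37058824] ((40.513511657714844, 21.41891860961914), (56.38885498046875, 9.206343650817871), 9.462322235107422) [ 0.0013237 -0.000798 ]
now [ 13  13  56  17 510] [380.81960784 165.57843137] ((40.672481536865234, 20.508258819580078), (56.41408920288086, 9.166752815246582), 9.865806579589844) [ 0.00310464 -0.00181475]
narrow0 [ 18  14  31  10 282] [208.08865248 248.31205674] ((33.0, 18.5), (9.0, 30.0), 90.0) [-0.21561565  0.30475635]
narrow [ 18  14  31  10 282] [208.08865248 248.31205674] ((33.0, 18.5), (9.0, 30.0), 90.0) [-0.21561565  0.30475635]
```

The lever is at its stop: force rose from 9 to 13 N with almost no motion. The scraper has shifted to about x = 2.5–3 mm, which fits a blade clamped against the fixed jaw, and the narrow one has not moved.

```bash
python3 -c "
from plant import *
print(job_done(), state()['finger_force'])"
```

```text
the job is handed in; nothing more can be done
the job is handed in; nothing more can be done
```

The job is handed in: the wide scraper stands clamped in the vice, the catch is tipped clear, the gripper is holding the lever at its stop, and the narrow scraper is still in the rack; the hand-in gave no verdict.

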